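Hang the bench handpiece on charge

ROBOT

A 6-joint arm with a two-finger parallel gripper is mounted at the origin on the work surface. World frame = base frame: x ahead of the robot, y to its left, z up, the work surface at z = 0. Lengths are in mm, angles in rad, forces in N, time in s.
With the tool pointing down it reaches from about 250 to 725 mm from the base axis. Payload 4 kg.
Tool frame: the origin (TCP) lies at the very end of the fingers, on their centre line; the grasp point (between the pads) lies manip.grasp_offset behind it (manip.grasp_offset is the distance from the TCP to the grasp point, in mm); z points along the fingers, y is the line along which they close (so a half turn about z gives the same grasp; the last joint's range is limited). The gripper opens to 85 mm and grips with 20 to 120 N. Pads are 22 mm wide; open, the fingers measure 114 mm over their backs; the gripper's body (76 mm by 85 mm) begins 54 mm behind the grasp point. The pads swing forward as they close: fully open they stand 13 mm farther back than shut.
Start: joints at [1.187, 0.241, 0.005, 1.335, 0, 1.571], TCP at [187.221, 463.624, 231.306] pointing down, gripper open.
Joint ranges: [-2.72, 2.72], [-1.05, 1.87], [-1.09, 1.28], [-1.99, 2.15], [-1.42, 1.44], [-3.14, 3.14]. Speed limits (rad/s): [2.79, 2.79, 3.14, 3.14, 3.14, 3.14].

INTERFACE

Orientations are given as a rotation vector (axis times angle).
In Python, from station import manip gives the robot as it stands. The module is installed in compiled form; this text tells all that it offers.
- The arm moves only by the tool step_arm, never from a script. Its argument "targets" is a list of rows, each a list of 3 entries, a list of its own where there are three numbers: the opening in per cent of the stroke, from 0 (shut) to 100 (fully open), then the shift along the tool's x, y, z in m, then the turn, a rotation vector about the tool's x, y, z in degrees. A call has 1 to 5 rows; each row is the pose to reach, as a shift and turn from the pose commanded when the call began, along the tool's axes at that moment; what a row does not reach only later rows make up. A row lasts 1/8 s, in which the tool goes at most 62.5 mm and 10.7 degrees, less where a joint would pass 70% of its speed; a pose out of reach is approached as far as the arm can. A call with a gripper value outside its range is refused whole. The fingers move at their own pace and stop on an object; "squeeze" is the grip in N (left out, the last holds). Time passes only in rows, so rows that repeat a pose let the fingers close. It gives the time, the measured TCP pose, the force, the opening and the grip force at its end, in the units of the state.
- manip.sense(): the state, without advancing time (a new reading comes with each control period).
- manip.camera(name): name is "side" or "top"; returns a dict with "color" (384x512x3 uint8, red, green, blue), "z_map" (384x512 float32, mm along the optical axis (not along the pixel's ray), 0 where there is no reading), "camera_matrix" (3x3 intrinsics, pixels), "dist" ([k1, k2, p1, p2, k3] as OpenCV has them; the pictures are not rectified), "R" (3x3) and "t" (3): a world point X has camera coordinates R X + t. Camera axes: x right, y down, z forward; pixel columns grow to the right and rows downward; lengths in mm; the calibration is good to about 2 mm. A picture is of the moment at which its call begins.
- manip.job_done(): hands the job in; it is judged then, once.
The state is a dict: "time_s": time; "qpos": joint angles; "joint_velocities": joint speeds; "effort": joint torques, N m; "tool_pos": TCP position; "tcp_rot": TCP orientation; "contact_force": force on the tool from outside, world axes, zero at the start; "moment": the same for the moment, N m; "grip_width": finger opening in mm; "grip_force": force on a finger pad.
Only numpy, scipy, OpenCV 4.12 (cv2) and the standard library are available. Lean on these libraries where they do the work, as an engineer would, in place of code of your own. Each camera call takes 0.05 s, during which the arm holds its last target. There are 200 camera calls.

TASK

Put the cordless handpiece on charge: pick it up by its orange ball end and lift it level clear of the work board, then slacken the grip so that it swings down to hang nose-down in the fingers, nip it tight again and hang it by its black collar, fully home, in the open fork of the charging stand. Then, with the handpiece hanging free, turn the stand's sunken dial clockwise until its white pointer is at the green dot. Leave the other things on the bench where they are.

Things in the scene. Friction and masses are not known exactly. Their poses are not given: they have to be found in the camera images.
- hp_ball (a point): Centre of the orange ball (32 mm diameter, polished) on the butt of the cordless handpiece, the end to hold it by. The x axis runs along the handpiece from ball to steel nose, z is up as it lies. Pinched across it, a grip of 70 N or more holds the handpiece level; as the grip is slackened it tips nose-down about the line between the fingers, near plumb at 5 to 10 N, and drops below about 3 N.
- hp_collar (a point): On the handpiece's axis at the nose-side face of its black square collar (42 x 42 mm, 8 mm thick), 42 mm from the ball centre: the face that sits on the fork. Same axes as hp_ball. Between ball and collar a steel neck of 14 mm diameter; below the collar a round steel waist, 16 mm diameter, 30 mm long; then the grey sleeve.
- hp_centre (a point): Centre of the handpiece's grey square sleeve (42 x 42 mm, 74 mm long), on the axis 109 mm from the ball centre; same axes. The nose cone (34 mm diameter at its root) ends 180 mm from the ball centre. When the handpiece hangs nose-down its x axis points straight down.
- handpiece: The handpiece: grey and black rotary tool with orange ball, 196 mm long, about 0.33 kg, lying flat on the work board with its axis 21 mm above the board's surface. Centre of mass on the axis about 110 mm from the ball centre. Origin on its underside as it lies, 85 mm from the ball centre towards the nose; x towards the nose.
- stand: The charging stand, fixed: grey base 110 x 240 x 50 mm, post and aluminium fork arm. Origin on the bench; front is -x, z up. In its frame the fork seat is at (-78, 68, 165) mm, the dial's axis at (0, -62) mm. The base's front face is at x = -55 mm for y below 0 and at x = -25 mm for y above 0, under the fork, where nothing else stands on the bench.
- fork_seat (a point): Middle of the fork's slot at the level of the fork's top face, 165 mm above the bench, where the collar face must sit. Axes are the stand's: the slot opens to the front (-x). Two flat tines 8 mm thick, 18 mm wide, slot 24 mm wide; the tines end 28 mm in front of this point, the slot's closed end is 22 mm behind it. Nothing of the stand rises above the fork's top face.
- dial_centre (a point): Middle of the black dial's grip bar, on its turning axis, 39 mm above the bench; stand's axes, not turning. The dial is sunk in a square well 84 x 84 mm, 24 mm deep, in the base (rim 50 mm, well floor 26 mm above the bench). Skirt 44 mm diameter, 5 mm high; on it the bar, 40 mm long, 13 mm wide, 16 mm high, its top 3 mm below the rim.
- dial (a joint): Angle of the dial, rad, growing clockwise seen from above; stops at 0 and 2.6. At 0 the bar lies along the stand's x axis and its white pointer half points to the stand's front (-x); at 1.571 the pointer points to stand +y, at the green dot on the rim of the well. It stays where left; turning takes about 0.03 N m.
- board: Plywood work board, 240 x 230 x 6 mm, fixed to the bench; origin at the centre of its underside. The handpiece, file and mallet lie on it, roughly parallel to its x axis.
- file_centre (a point): Bystander: flat file with orange handle, 195 x 22 x 16 mm along its x axis; point on the middle of it, 8 mm up.
- mallet_centre (a point): Bystander: wooden mallet lying along its x axis, handle from -85 mm, head 44 mm diameter and 66 mm across centred at +55 mm; point 22 mm up.
- jar_centre (a point): Bystander: clear jar with black lid, 64 mm diameter, 62 mm high, near the stand's front; point half-way up.
- block_centre (a point): Bystander: steel bench block 70 x 70 x 22 mm; point at its centre.
- clamp_centre (a point): Bystander: wooden bench clamp, bar 100 x 26 x 30 mm along x with an upright plate 22 x 70 x 55 mm at +56 mm; point 15 mm up.
- tin_centre (a point): Bystander: open red tin 120 x 160 x 45 mm; point 22 mm up.
- stone_centre (a point): Bystander: terracotta whetstone 110 x 30 x 20 mm; point at its centre.
There are look-alikes about, which are no part of the job. Of the things like the handpiece, leave any that is yellow; of the rest the smaller one is meant.

How it is judged (in metres and radians):
On the way, in this order (a step that is already met when the one before it is completed fails the run):
1. the handpiece is held level (within 30 degrees) by the fingers, lifted clear of the board (contact force between the fingers and handpiece above 1 N and angle between hp_centre's own x axis and vertical between 1.05 and 2.09 rad and height (world z) of hp_ball above 0.08 m and height (world z) of hp_centre above 0.06 m and contact force between handpiece and board below 0.05 N), for 0.1 s.
2. with the grip slackened, the handpiece hangs nose-down (within 31 degrees) from the fingers, clear of stand and board (contact force between the fingers and handpiece between 1 and 50 N and angle between hp_centre's own x axis and vertical above 2.6 rad and height (world z) of hp_ball above 0.19 m and contact force between handpiece and stand below 0.05 N and contact force between handpiece and board below 0.05 N), for 0.1 s.
3. the fingers grip the hanging handpiece tight again (both fingers' forces together above 60 N) (contact force between the fingers and handpiece above 60 N and angle between hp_centre's own x axis and vertical above 2.6 rad and height (world z) of hp_ball above 0.19 m and contact force between handpiece and stand below 0.05 N and contact force between handpiece and board below 0.05 N), for 0.1 s.
4. the handpiece hangs nose-down by its collar in the fork, let go (x of hp_collar in the frame of fork_seat between -0.018 and 0.016 m and y of hp_collar in the frame of fork_seat between -0.009 and 0.009 m and z of hp_collar in the frame of fork_seat between -0.004 and 0.005 m and angle between hp_centre's own x axis and vertical above 3 rad and contact force between the fingers and handpiece below 0.05 N and linear speed of handpiece below 0.02 m/s), for 0.3 s.
5. the dial's pointer is at the green dot (value of joint dial between 1.441 and 1.701 rad), for 0.2 s.
At the end, for the whole second after the job is handed in: The handpiece hangs at rest, released, nose-down within 8 degrees of plumb, its collar face on the fork's top (-4 to +5 mm) 18 mm to the front to 16 mm to the back and within 9 mm sideways of the slot middle point; the dial reads 1.571 +- 0.13 rad (all of step 4 and all of step 5); the robot touches nothing.
It fails at once if a bystander (file, mallet, jar, steel block, clamp, tin or whetstone) is moved more than 30 mm from its place (distance of any of file_centre, mallet_centre, jar_centre, block_centre, clamp_centre, tin_centre, stone_centre from where it was at the start of the episode above 0.03 m).
It also fails if it takes over 72 s, if anything falls off the work surface, if the arm or the gripper's body presses on something with over 40 N, if the wrist force passes 120 N, or if a joint passes its speed limit or range.

## Working session

There is one attempt and no reset: what is moved stays moved. The work goes in short steps, Python scripts to look and compute and a tool call to move; the robot and the scene stay as the last step left them, time stands still between calls to the robot, and variables do not carry over. Pictures are saved under pics/ and viewed, at most 10 in all, crops included, and the job is handed in when it is done.

Besides the shell and the picture viewer there is one more tool, called after "Call:" as name([rows], argument=value, ...), one row to a line, values as JSON. step_arm: Moves the arm, as the interface text tells. Its arguments: {"type":"object","properties":{"targets":{"type":"array","items":{"type":"array"}},"squeeze":{"type":"number"}},"required":["targets"]}

```bash
mkdir -p pics; cat > h.py <<'E'
import numpy as np, cv2
from station import manip
from scipy.spatial.transform import Rotation as Ro
def shot(n,f=None):
    c=manip.camera(n)
    if f: cv2.imwrite('pics/'+f,c['color'][:,:,::-1])
    np.savez('/tmp/'+n+'.npz',**c); return c
def load(n): return dict(np.load('/tmp/'+n+'.npz'))
def ray(c,u,v):
    p=cv2.undistortPoints(np.array([[[u,v]]],float),c['camera_matrix'],c['dist'])[0,0]
    R=c['R'];o=-R.T@np.ravel(c['t']);return o,R.T@np.array([p[0],p[1],1])
def atz(c,u,v,z):
    o,d=ray(c,u,v);return o+d*(z-o[2])/d[2]
def dep(c,u,v):
    o,d=ray(c,u,v);k=c['z_map'][int(v)-1:int(v)+2,int(u)-1:int(u)+2];k=k[k>0]
    return o+d*np.median(k) if k.size else None
def proj(c,X):
    return cv2.projectPoints(np.array(X,float).reshape(-1,1,3),cv2.Rodrigues(c['R'])[0],np.ravel(c['t']),c['camera_matrix'],c['dist'])[0][:,0]
E
python3 - <<'E'
from h import *
for n in('top','side'):
    c=shot(n,n+'0.png');print(n,-c['R'].T@np.ravel(c['t']),c['R'][2])
s=manip.sense();print(s,manip.grasp_offset)
E
```

```text
top [ 349.92643784   66.24772865 1509.38218544] [ 0.08336606 -0.01775822 -0.99636075]
side [ 254.34526603 1446.05345169  916.35357619] [ 0.1427379  -0.85598805 -0.49690075]
{'time_s': 0.1, 'qpos': array([1.18698168e+00, 2.41356668e-01, 3.87041078e-03, 1.33520558e+00,
       6.05484695e-06, 1.57077945e+00]), 'joint_velocities': array([ 9.14215468e-05, -2.13054591e-03,  3.20189060e-03, -2.15059666e-04,
       -1.63738852e-03,  5.97187777e-05]), 'effort': array([-6.00293624e-04, -3.73137760e+01,  2.53009683e+01,  1.08616805e-02,
       -4.33660318e-05,  7.03668633e-06]), 'tool_pos': array([187.01777542, 463.10050747, 230.49685189]), 'tcp_rot': array([-5.99104476e-01, -3.08356300e+00,  2.92064353e-03]), 'contact_force': array([-0.40875688, -0.42000111, -0.44625217]), 'moment': array([ 0.01184006, -0.01463638,  0.05179559]), 'grip_force': 0.0, 'grip_width': 85.21485613124284} 18.700000000000003
```

View pics/top0.png

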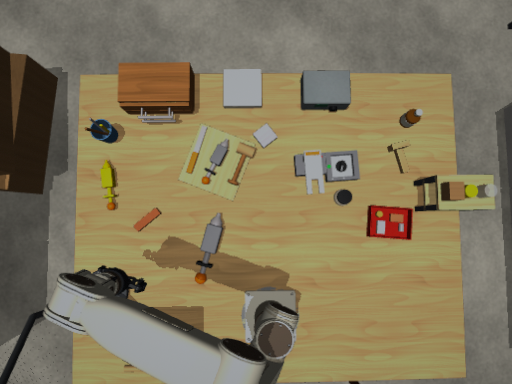

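View pics/side0.png

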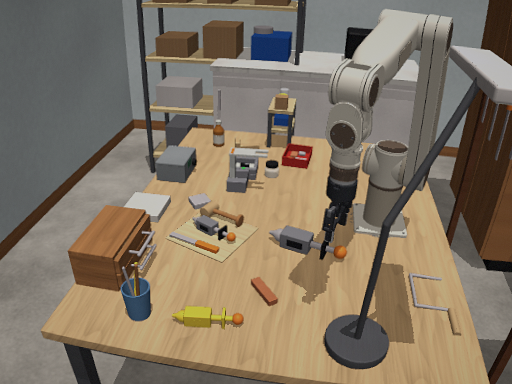

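The top view shows the target handpiece on the board, with its ball at (206,180) and nose at about (226,142). The stand's fork is at about (315,175), the dial at (341,167) and the jar at (343,197). The yellow one and the larger one are decoys. Next I'll look at enlarged crops.

```bash
python3 - <<'E'
from h import *
c=load('top');s=load('side')
a=cv2.resize(c['color'][120:205,175:260],(400,400),interpolation=cv2.INTER_CUBIC)
b=cv2.resize(c['color'][130:215,285:370],(400,400),interpolation=cv2.INTER_CUBIC)
cv2.imwrite('pics/crop1.png',np.hstack([a,b])[:,:,::-1])
for n,cc,pts in(('top',c,[(206,180),(217,157),(312,190),(315,165),(322,190),(341,166),(301,165),(343,197),(355,155),(356,178)]),):
    for p in pts: print(p,dep(cc,*p))
# orange ball fit
hsv=cv2.cvtColor(c['color'],cv2.COLOR_RGB2HSV)
m=cv2.inRange(hsv,(5,150,100),(18,255,255));n,l,st,ce=cv2.connectedComponentsWithStats(m)
for i in range(1,n):
    if st[i,4]>15: print(st[i],ce[i],atz(c,*ce[i],27))
E
```

```text
(206, 180) [512.58804719 236.48931709  40.46554767]
(217, 157) [599.21549007 194.43390759  46.08351685]
(312, 190) [ 461.51903719 -145.49304318  160.48487245]
(315, 165) [ 548.75041093 -157.37939235  163.6425442 ]
(322, 190) [ 461.14848819 -180.2472837   161.58222825]
(341, 166) [ 561.3571384  -275.63223371   48.27683081]
(301, 165) [ 566.1612945  -123.34859837   48.08134573]
(343, 197) [ 442.6587971  -277.34374627   59.36794598]
(355, 155) [ 603.23421607 -330.42180705   48.85349524]
(356, 178) [ 514.93867056 -331.21118496   49.84045341]
[ 118   63   72   38 2704] [153.55251479  81.50702663] [902.66851139 444.00362423  27.        ]
[120 102  69   4 241] [156.02489627 103.71784232] [813.54186745 432.84633358  27.        ]
[228 154  18  30 122] [237.43442623 169.5       ] [553.55873228 118.01296813  27.        ]
[202 177   8   7  48] [205.3125 180.0625] [513.85987622 240.6691104   27.        ]
[107 202   8   8  51] [110.45098039 205.84313725] [418.39002015 600.44329857  27.        ]
[134 208  26  23 228] [146.40789474 219.19298246] [366.82593157 463.11623299  27.        ]
[406 208   7  15  20] [410.95 213.25] [ 379.93269874 -546.41965708   27.        ]
[390 213  14  10 116] [396.56896552 217.60344828] [ 363.87645052 -489.71933341   27.        ]
[195 274  11  10  90] [199.78888889 278.45555556] [143.89837161 260.9807298   27.        ]
```

View pics/crop1.png

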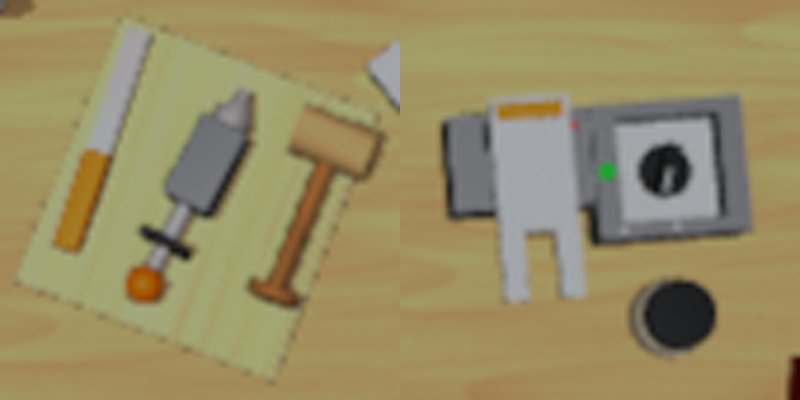

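The crop puts the ball at (205.8,180.4), the collar at (210,171) and the nose tip at (227.3,139.8). The file handle is about 58 mm to the side of the ball, so I'll use a part-open gripper. I'll fit the stand and handpiece from depth and colour.

```bash
cat > fit.py <<'E'
from h import *
def cloud(c,u0,u1,v0,v1):
    uu,vv=np.meshgrid(np.arange(u0,u1),np.arange(v0,v1));z=c['z_map'][v0:v1,u0:u1].ravel()
    p=cv2.undistortPoints(np.stack([uu.ravel(),vv.ravel()],1).astype(float).reshape(-1,1,2),c['camera_matrix'],c['dist'])[:,0]
    P=(np.c_[p,np.ones(len(p))]*z[:,None]-np.ravel(c['t']))@c['R'];return P,z>0,c['color'][v0:v1,u0:u1].reshape(-1,3).astype(int)
def rect(Q): return cv2.minAreaRect(Q[:,:2].astype(np.float32))
E
python3 - <<'E'
from fit import *
for n,b in(('top',(295,365,140,200)),):
    c=load(n);P,k,_=cloud(c,*b)
    F=P[k&(P[:,2]>150)&(P[:,2]<180)];print('fork',len(F),F[:,2].mean(),rect(F))
    B=P[k&(P[:,2]>40)&(P[:,2]<58)&(P[:,0]>490)];print('base',len(B),B[:,2].mean(),rect(B),F.min(0),F.max(0))
    P,k,_=cloud(c,196,236,135,186)
    S=P[k&(P[:,2]>38)&(P[:,2]<60)];print('sleeve',len(S),np.median(S[:,2]),rect(S))
for n in('top','side'):
    c=load(n); hsv=cv2.cvtColor(c['color'],cv2.COLOR_RGB2HSV)
    m=cv2.inRange(hsv,(3,150,90),(18,255,255));N,l,st,ce=cv2.connectedComponentsWithStats(m)
    for i in range(1,N):
        if 30<st[i,4]<110: print(n,st[i],ce[i],atz(c,*ce[i],27))
    c=load('top')
c=load('top')
# crop-read points: px in right crop
f=lambda x,y:(285+(x-400)/4.706-.4,130+y/4.706-.4)
g=lambda x,y:(175+x/4.706-.4,120+y/4.706-.4)
for nm,p,z in(('ball',g(145,284),27),('collar',g(165,242),40),('nose',g(246,93),27),
  ('tipL1',f(503,302),165),('tipL2',f(530,300),165),('tipR1',f(562,298),165),('tipR2',f(588,296),165),('slotendL',f(527,233),165),('slotendR',f(556,231),165),
  ('bfr',f(738,97),50),('bnr',f(750,235),50),('bnl',f(598,243),50),('bfl',f(448,118),50),('dialc',f(666,170),47),('green',f(606,172),50)):
    print(nm,atz(c,*p,z).round(1))
E
```

```text
fork 629 163.97676028311682 ((524.8837890625, -151.68316650390625), (152.6929473876953, 57.74282455444336), 3.4590325355529785)
base 789 48.79877863026131 ((559.0904541015625, -222.09451293945312), (111.05265808105469, 237.71621704101562), 4.200935363769531) [ 447.57857033 -184.03495757  152.94359513] [ 601.98704192 -119.4503568   173.07939871]
sleeve 319 45.92524109757611 ((577.21826171875, 187.90518188476562), (125.46218872070312, 161.12060546875), 88.98921966552734)
top [408 112  10  11  61] [412.08196721 117.40983607] [ 755.33246362 -567.59209363   27.        ]
top [202 177   8   7  48] [205.3125 180.0625] [513.85987622 240.6691104   27.        ]
top [107 202   9   8  55] [110.76363636 205.8       ] [418.54464325 599.25635278  27.        ]
top [402 208  11  32  53] [409.86792453 222.56603774] [ 344.33467119 -540.75322119   27.        ]
top [195 272  12  12 105] [200.22857143 278.04761905] [145.39109285 259.33824337  27.        ]
side [134 120  12   9  88] [139.60227273 123.82954545] [1222.75393618 -678.2603687    27.        ]
side [152 121  13   9  91] [157.3956044  125.08791209]
[... 352 characters left out ...]
214  20  10  31] [232.41935484 218.03225806] [533.20901835 128.76392006  27.        ]
side [227 233   8   8  58] [230.60344828 236.60344828] [515.70690416 242.05255857  27.        ]
side [232 313  11  12 101] [237.23762376 318.4950495 ] [419.53983375 608.17066775  27.        ]
ball [514.3 240.3  27. ]
collar [546.7 222.8  40. ]
nose [670.9 158.1  27. ]
tipL1 [ 448.2 -125.3  165. ]
tipL2 [ 449.5 -145.3  165. ]
tipR1 [ 450.8 -169.   165. ]
tipR2 [ 452.1 -188.3  165. ]
slotendL [ 499.1 -144.1  165. ]
slotendR [ 500.5 -165.7  165. ]
bfr [ 621.5 -336.2   50. ]
bnr [ 509.  -342.3   50. ]
bnl [ 503.4 -219.2   50. ]
bfl [ 605.5 -100.3   50. ]
dialc [ 562.6 -276.4   47. ]
green [ 560.8 -227.1   50. ]
```

```bash
cat >> h.py <<'E'
def go(pos,yaw=None):
    """tool-frame shift/turn; yaw = wanted world angle (deg) of tool y"""
    s=manip.sense();R=Ro.from_rotvec(s['tcp_rot']).as_matrix();d=R.T@(np.array(pos)-s['tool_pos'])
    y=np.degrees(np.arctan2(R[1,1],R[0,1]));print('tcp',s['tool_pos'].round(1),'yaw',y.round(2),'tilt',np.degrees(np.arccos(-R[2,2])).round(2),'zdir',R[:,2].round(3))
    print('shift m',(d/1000).round(4),'norm',np.linalg.norm(d).round(), None if yaw is None else 'turn z %.1f'%(-(yaw-y)), 'grip',s['grip_width'],s['grip_force'],s['contact_force'].round(1),s['time_s'])
E
python3 - <<'E'
from h import *
go([514.5,241,110],62)
E
```

```text
tcp [187.  463.1 230.5] yaw 68.01 tilt 0.11 zdir [-0.001 -0.002 -1.   ]
shift m [-0.3868 -0.0831  0.1207] norm 414.0 turn z 6.0 grip 85.21485613124284 0.0 [-0.4 -0.4 -0.4] 0.1
```

Call:
step_arm([
  [60,[-0.055,-0.012,0.01],[0,0,2]],
  [60,[-0.11,-0.024,0.02],[0,0,4]],
  [60,[-0.165,-0.036,0.04],[0,0,6]],
  [60,[-0.22,-0.048,0.06],[0,0,6]],
  [60,[-0.27,-0.06,0.08],[0,0,6]],
])

```text
time_s: 0.72
tool_pos: [416.4, 305.5, 150.4]
tcp_rot: [-0.76, -3.048, 0.0]
contact_force: [0.2, 1.0, 0.2]
grip_width: 51.3
grip_force: 0.0
```

```bash
python3 - <<'E'
from h import *
go([514.5,241,90],62)
E
```

```text
tcp [416.4 305.5 150.4] yaw 61.99 tilt 0.02 zdir [-0. -0. -1.]
shift m [-0.1169 -0.0108  0.0603] norm 132.0 turn z -0.0 grip 51.2608995027335 0.0 [0.2 1.  0.2] 0.725
```

Call:
step_arm([
  [60,[-0.05,-0.005,0.02],[0,0,0]],
  [60,[-0.1,-0.01,0.04],[0,0,0]],
  [60,[-0.117,-0.011,0.06],[0,0,0]],
  [60,[-0.117,-0.011,0.06],[0,0,0]],
])

```text
time_s: 1.23
tool_pos: [512.0, 241.0, 88.9]
tcp_rot: [-0.761, -3.043, 0.005]
contact_force: [-0.9, 1.1, 0.4]
grip_width: 51.0
grip_force: 0.0
```

```bash
python3 - <<'E'
from h import *
go([514.5,241,10.5],62)
c=shot('top');s=shot('side')
a=cv2.resize(c['color'][130:200,175:255],(640,560),interpolation=cv2.INTER_CUBIC)[:, :400]
b=cv2.resize(s['color'][190:260,190:260],(400,400),interpolation=cv2.INTER_CUBIC)
im=np.zeros((560,800,3),np.uint8);im[:,:400]=a;im[:400,400:]=b
cv2.imwrite('pics/near1.png',im[:,:,::-1])
E
```

```text
tcp [512.  241.   88.9] yaw 61.91 tilt 0.3 zdir [-0.005 -0.002 -1.   ]
shift m [-0.0025  0.0015  0.0783] norm 78.0 turn z -0.1 grip 50.96092048510193 0.0 [-0.9  1.1  0.4] 1.225
```

View pics/near1.png

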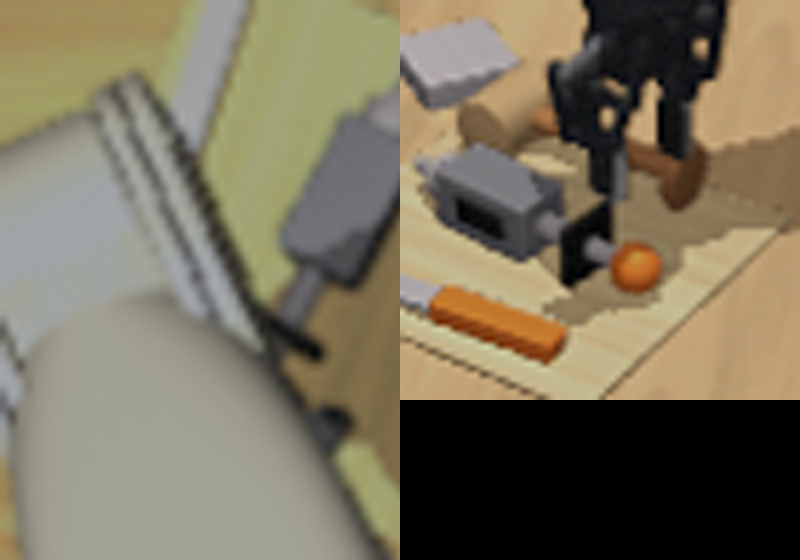

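The side crop shows the fingertips at (612,190) and (675,155), straddling the line down to the ball at (636,267). They are above the ball and aligned with it, so I'll descend.

Call:
step_arm([
  [60,[-0.002,0.001,0.04],[0,0,0]],
  [60,[-0.002,0.001,0.065],[0,0,0]],
  [60,[-0.002,0.001,0.078],[0,0,0]],
  [60,[-0.002,0.001,0.078],[0,0,0]],
])

```text
time_s: 1.82
tool_pos: [514.6, 243.0, 13.4]
tcp_rot: [-0.757, -3.048, 0.001]
contact_force: [-0.8, 0.1, 0.1]
grip_width: 51.3
grip_force: 0.0
```

```bash
python3 - <<'E'
from h import *
go([514.5,241,10.5],62)
s=shot('side')
b=cv2.resize(s['color'][200:260,200:260],(480,480),interpolation=cv2.INTER_CUBIC)
cv2.imwrite('pics/near2.png',b[:,:,::-1])
E
```

```text
tcp [514.6 243.   13.4] yaw 62.1 tilt 0.04 zdir [-0.001 -0.    -1.   ]
shift m [-0.0008 -0.0018  0.0029] norm 4.0 turn z 0.1 grip 51.27393486997915 0.0 [-0.8  0.1  0.1] 1.825
```

View pics/near2.png

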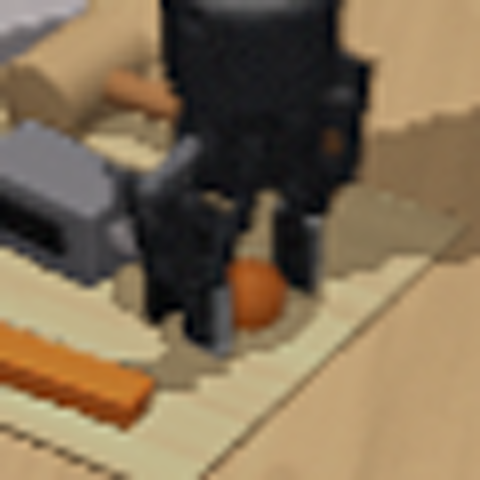

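The ball sits at (257,293), between the pads. I'll close on it.

Call:
step_arm([
  [60,[-0.001,-0.002,0.002],[0,0,0]],
  [0,[-0.001,-0.002,0.002],[0,0,0]],
  [0,[-0.001,-0.002,0.002],[0,0,0]],
  [0,[-0.001,-0.002,0.002],[0,0,0]],
  [0,[-0.001,-0.002,0.002],[0,0,0]],
], squeeze=110)

```text
time_s: 2.5
tool_pos: [516.0, 240.2, 12.7]
tcp_rot: [0.76, 3.047, 0.002]
contact_force: [-1.5, -0.6, 6.0]
grip_width: 27.5
grip_force: 107.9
```

Call:
step_arm([
  [0,[0,0,-0.01],[0,0,0]],
  [0,[0,0,-0.025],[0,0,0]],
  [0,[0,0,-0.04],[0,0,0]],
  [0,[0,0,-0.055],[0,0,0]],
  [0,[0,0,-0.055],[0,0,0]],
])

```text
time_s: 3.12
tool_pos: [516.9, 240.6, 68.4]
tcp_rot: [0.759, 3.045, 0.004]
contact_force: [0.7, -0.6, -3.2]
grip_width: 27.8
grip_force: 108.6
```

```bash
python3 - <<'E'
from h import *
go([514.5,241,80],62)
s=shot('side')
b=cv2.resize(s['color'][180:250,180:260],(640,560),interpolation=cv2.INTER_CUBIC)
cv2.imwrite('pics/lift1.png',b[:,:,::-1])
E
```

```text
tcp [516.9 240.6  68.4] yaw 62.01 tilt 0.23 zdir [ 0.004  0.002 -1.   ]
shift m [ 0.0022 -0.0007 -0.0116] norm 12.0 turn z 0.0 grip 27.80943905205685 108.57016324996948 [ 0.7 -0.6 -3.2] 3.125
```

View pics/lift1.png

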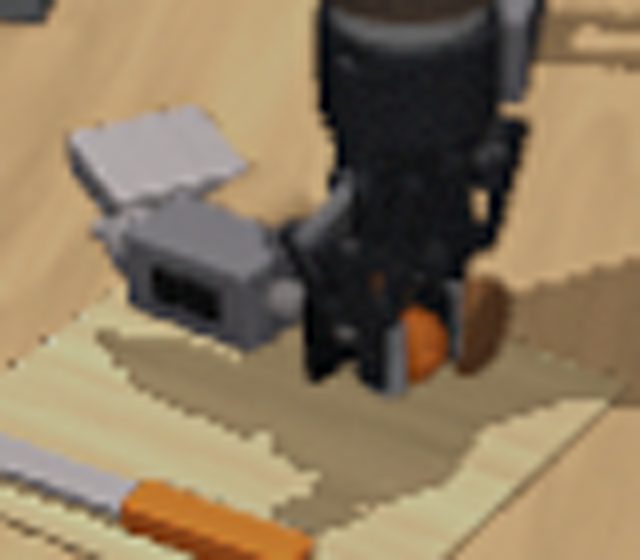

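It is held level. I'll lift higher before slackening.

Call:
step_arm([
  [0,[0,0,-0.025],[0,0,0]],
  [0,[0,0,-0.065],[0,0,0]],
  [0,[0,0,-0.115],[0,0,0]],
  [0,[0,0,-0.165],[0,0,0]],
  [0,[0,0,-0.19],[0,0,0]],
])

```text
time_s: 3.8
tool_pos: [516.2, 240.3, 259.1]
tcp_rot: [0.759, 3.046, 0.004]
contact_force: [-0.2, 0.0, -2.5]
grip_width: 27.6
grip_force: 108.8
```

Call:
step_arm([
  [0,[0,0,0],[0,0,0]],
  [0,[0,0,0],[0,0,0]],
  [0,[0,0,0],[0,0,0]],
  [0,[0,0,0],[0,0,0]],
], squeeze=40)

```text
time_s: 4.3
tool_pos: [514.8, 239.7, 254.8]
tcp_rot: [-0.759, -3.046, 0.003]
contact_force: [0.4, -0.1, -2.5]
grip_width: 27.4
grip_force: 108.8
```

Call:
step_arm([
  [33,[0,0,0],[0,0,0]],
  [33,[0,0,0],[0,0,0]],
  [33,[0,0,0],[0,0,0]],
], squeeze=20)

```text
time_s: 4.68
tool_pos: [515.5, 240.0, 256.3]
tcp_rot: [0.76, 3.048, 0.0]
contact_force: [-0.8, -0.3, -4.0]
grip_width: 28.6
grip_force: 77.2
```

Call:
step_arm([
  [34,[0,0,0],[0,0,0]],
  [34,[0,0,0],[0,0,0]],
  [35,[0,0,0],[0,0,0]],
  [35,[0,0,0],[0,0,0]],
])

```text
time_s: 5.18
tool_pos: [515.0, 240.0, 256.0]
tcp_rot: [-0.759, -3.047, 0.0]
contact_force: [-1.5, 0.7, -3.9]
grip_width: 30.0
grip_force: 30.9
```

```bash
python3 - <<'E'
from h import *
s=manip.sense();print(s['moment'],s['contact_force'])
E
```

```text
[ 0.16747574  0.37289846 -0.03856952] [-1.53693517  0.72354142 -3.91710155]
```

Call:
step_arm([
  [35.5,[0,0,0],[0,0,0]],
  [35.5,[0,0,0],[0,0,0]],
  [35.7,[0,0,0],[0,0,0]],
  [35.7,[0,0,0],[0,0,0]],
])

```text
time_s: 5.68
tool_pos: [515.4, 240.0, 256.4]
tcp_rot: [-0.76, -3.048, -0.0]
contact_force: [-0.5, 0.8, -3.7]
grip_width: 30.4
grip_force: 18.2
```

```bash
python3 - <<'E'
from h import *
s=manip.sense();print(s['moment'],s['contact_force'])
E
```

```text
[0.07880364 0.07942379 0.00580511] [-0.48133181  0.8055739  -3.70421053]
```

Call:
step_arm([
  [35.9,[0,0,0],[0,0,0]],
  [35.9,[0,0,0],[0,0,0]],
  [35.9,[0,0,0],[0,0,0]],
  [35.9,[0,0,0],[0,0,0]],
])

```text
time_s: 6.18
tool_pos: [515.3, 240.0, 256.3]
tcp_rot: [-0.76, -3.048, -0.0]
contact_force: [-0.1, -0.6, -3.3]
grip_width: 30.9
grip_force: 15.0
```

```bash
python3 - <<'E'
from h import *
s=manip.sense();print(s['moment'],s['contact_force'])
c=shot('side')
b=cv2.resize(c['color'][140:250,180:270],(450,550),interpolation=cv2.INTER_CUBIC)
cv2.imwrite('pics/hang1.png',b[:,:,::-1])
E
```

```text
[ 0.02328791 -0.03242035 -0.01445015] [-0.08860653 -0.58513311 -3.27031626]
```

View pics/hang1.png

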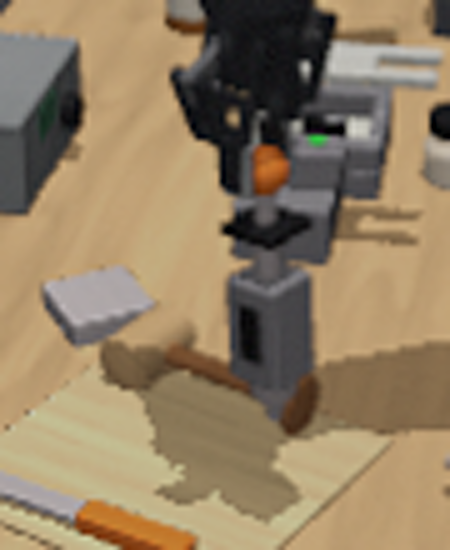

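It hangs plumb: ball at (270,170), collar at (266,228). Nip it tight.

Call:
step_arm([
  [0,[0,0,0],[0,0,0]],
  [0,[0,0,0],[0,0,0]],
  [0,[0,0,0],[0,0,0]],
  [0,[0,0,0],[0,0,0]],
  [0,[0,0,0],[0,0,0]],
], squeeze=90)

```text
time_s: 6.85
tool_pos: [515.4, 240.0, 256.3]
tcp_rot: [-0.76, -3.048, 0.0]
contact_force: [-0.0, 0.1, -3.9]
grip_width: 28.3
grip_force: 88.9
```

```bash
cat > meas.py <<'E'
from fit import *
def hp(): 
    c=shot('side');s=manip.sense();t=s['tool_pos']
    hsv=cv2.cvtColor(c['color'],cv2.COLOR_RGB2HSV);m=cv2.inRange(hsv,(3,150,60),(18,255,255))
    u,v=proj(c,t+[0,0,15])[0];u,v=int(u),int(v);k=np.zeros_like(m);k[v-9:v+10,u-9:u+10]=1;m=m*k
    N,l,st,ce=cv2.connectedComponentsWithStats(m);i=1+np.argmax(st[1:,4]);o,d=ray(c,*ce[i])
    x,y,w,h=st[i,:4]
    # height from vertical extents, taking range from tcp y
    for nm,p in(('cen',ce[i]),('top',(ce[i][0],y-.5)),('bot',(ce[i][0],y+h-.5))):
        o,d=ray(c,*p);f=d@np.array([0,0,0]);hd=d[:2]/np.linalg.norm(d[:2]);q=((t[:2]-o[:2])@hd)/np.linalg.norm(d[:2]);print(nm,(o+q*d).round(1))
    # sleeve/collar cloud under
    P,kk,col=cloud(c,u-25,u+25,v-5,v+75);r=np.linalg.norm(P[:,:2]-t[:2],axis=1);S=kk&(r<34)&(P[:,2]<t[2]-20)&(P[:,2]>t[2]-165)
    Q=P[S];z=Q[:,2]-t[2]
    for a in range(-160,-20,10):
        q=Q[(z>=a)&(z<a+10)]
        if len(q)>3: print(a,len(q),'mid',((q.min(0)+q.max(0))/2-t)[:2].round(1),'rng',np.ptp(q,0)[:2].round(1))
    print('st',st[i],'tcp',t)
E
python3 - <<'E'
from meas import *
hp();go([402,-161,256],62)
s=manip.sense();print(s['qpos'].round(2),s['moment'])
E
```

```text
cen [506.7 238.1 267.9]
top [506.7 238.1 285.5]
bot [506.7 238.1 250.2]
-160 6 mid [-15.3  15.9] rng [9.8 9.3]
-150 11 mid [-11.5  20.1] rng [21.7 12.3]
-140 15 mid [-12.8  18.1] rng [35.  14.3]
-130 17 mid [-1.1 23.7] rng [26.1 13.8]
-120 20 mid [-8.  23.6] rng [40.3 16. ]
-110 19 mid [-8.2 22.7] rng [39.2 16.3]
-100 19 mid [-9.4 21.9] rng [42.2 16.7]
-90 26 mid [-7.2 21.5] rng [46.6 20.7]
-80 33 mid [-8.5 18.5] rng [47.1 24.6]
-70 39 mid [-9.1 10.9] rng [48.4 43.5]
-60 49 mid [-11.    9.6] rng [41.9 38.3]
-50 16 mid [-9.4 12.6] rng [13.3 11.6]
-40 5 mid [-10.5  12.4] rng [13.1  1.7]
-30 65 mid [-7.8  7.7] rng [52.3 41.6]
st [231 169   7  10  56] tcp [515.44739242 239.97369188 256.35418558]
tcp [515.4 240.  256.4] yaw 62.01 tilt 0.0 zdir [ 0.  0. -1.]
shift m [-8.800e-02 -4.073e-01  3.000e-04] norm 417.0 turn z 0.0 grip 28.12965729778223 88.86801838874817 [-0.7  0.5 -4.5] 6.9
[0.44 0.37 0.25 1.45 0.   0.92] [ 0.00023753 -0.05047615 -0.00868726]
```

The handpiece axis appears offset from the TCP by about (-8,+4) mm, with the collar face about 30 mm below the TCP. I'll move to in front of the fork and compare the two in the same images.

Call:
step_arm([
  [0,[-0.006,-0.025,0],[0,0,0]],
  [0,[-0.016,-0.068,0],[0,0,0]],
  [0,[-0.028,-0.118,0],[0,0,0]],
  [0,[-0.04,-0.168,0],[0,0,0]],
  [0,[-0.05,-0.21,0],[0,0,0]],
])

```text
time_s: 7.52
tool_pos: [460.4, 29.4, 256.6]
tcp_rot: [0.76, 3.047, -0.0]
contact_force: [0.7, 0.1, -3.2]
grip_width: 28.3
grip_force: 89.4
```

Call:
step_arm([
  [0,[-0.011,-0.048,0],[0,0,0]],
  [0,[-0.023,-0.098,0],[0,0,0]],
  [0,[-0.035,-0.145,0],[0,0,0]],
  [0,[-0.044,-0.182,0],[0,0,0]],
  [0,[-0.047,-0.197,0],[0,0,0]],
])

```text
time_s: 8.15
tool_pos: [409.6, -166.6, 256.6]
tcp_rot: [0.764, 3.047, -0.0]
contact_force: [0.0, 1.4, -2.8]
grip_width: 28.2
grip_force: 89.5
```

```bash
python3 - <<'E'
from meas import *
go([410,-165,225],62);hp()
c=shot('top');s=load('side')
s=load('side');u,v=proj(s,[440,-160,165])[0].astype(int);print(u,v)
b=cv2.resize(s['color'][v-35:v+45,u-40:u+40],(400,400),interpolation=cv2.INTER_CUBIC)
uu,vv=proj(c,[440,-160,165])[0].astype(int);print(uu,vv)
a=cv2.resize(c['color'][vv-40:vv+40,uu-40:uu+40],(400,400),interpolation=cv2.INTER_CUBIC)
cv2.imwrite('pics/appr.png',np.hstack([a,b])[:,:,::-1])
E
```

```text
tcp [ 409.6 -166.6  256.6] yaw 61.85 tilt 0.04 zdir [ 0.001 -0.    -1.   ]
shift m [0.0004 0.0016 0.0316] norm 32.0 turn z -0.2 grip 28.188009171548064 89.5421826839447 [ 0.   1.4 -2.8] 8.15
cen [ 399.6 -168.2  268.5]
top [ 400.4 -168.2  285.1]
bot [ 398.7 -168.3  251.7]
-160 6 mid [-14.8  20.2] rng [12.4 13.6]
-150 8 mid [-16.6  21.2] rng [23.9 11.5]
-140 11 mid [-13.7  21.2] rng [28.3 18.4]
-130 17 mid [-7.4 22.2] rng [41.1 18.1]
-120 18 mid [-4.8 20.5] rng [37.3 20.9]
-110 13 mid [ 1.3 21.7] rng [26.3 23.7]
-100 17 mid [-9.2 18.7] rng [47.5 26.3]
-90 20 mid [-8.7 17.3] rng [48.  27.7]
-80 20 mid [-8.3 18.2] rng [47.2 18.7]
-70 24 mid [-7.6 12.8] rng [47.3 30.3]
-60 34 mid [-9.4 12.8] rng [42.4 32.7]
-50 12 mid [-10.4  12.3] rng [15.4 16.5]
-40 6 mid [-12.2   9.8] rng [10.4 15.8]
-30 29 mid [-6.6  6.2] rng [50.4 45.5]
st [280 125   5   8  34] tcp [ 409.31465229 -167.36734798  256.52241704]
270 152
316 196
```

View pics/appr.png

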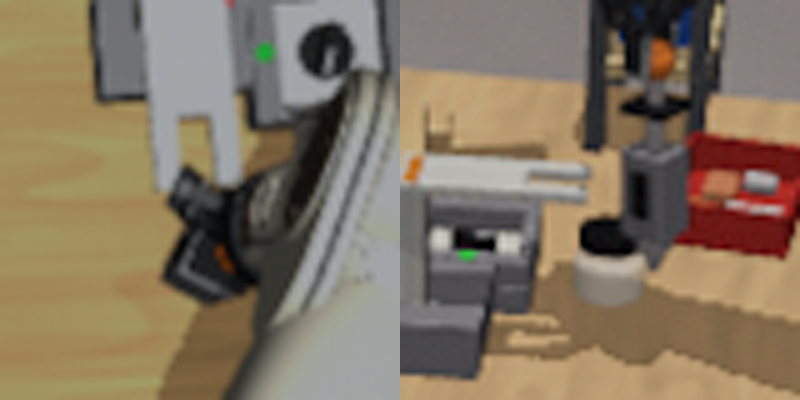

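The top crop shows the collar's corners at about (163,275) and (207,303), and the slot between tine tips at (165,188) and (235,180). I need the sideways offset more exactly, so I'll use the top depth cloud.

```bash
python3 - <<'E'
from fit import *
c=load('top');s=load('side');t=manip.sense()['tool_pos']
P,k,col=cloud(c,300,335,185,225)
m=k&(P[:,2]>215)&(P[:,2]<245);Q=P[m]-t
print('collar/top',len(Q));print(np.c_[Q,col[m]][np.argsort(Q[:,1])][:60].round(0).astype(int).tolist())
f=lambda x,y:(276+x/5-.4,156+y/5-.4)
for z in (-26,-22): print([ (atz(c,*f(*p),t[2]+z)-t)[:2].round(1).tolist() for p in((163,275),(207,303),(190,232),(163,280))])
for p in((163,190),(180,188),(217,184),(238,182),(180,116),(209,116)): print('fork',p,atz(c,*f(*p),165).round(1)[:2])
P,k,_=cloud(s,240,285,140,165)
F=P[k&(P[:,2]>156)&(P[:,2]<176)&(P[:,0]>430)&(P[:,0]<610)];print('side fork',len(F),rect(F),F[:,2].mean(),F.min(0),F.max(0))
E
```

```text
collar/top 60
[[-30, -7, -27, 21, 21, 22], [-34, -6, -21, 41, 35, 28], [-37, -5, -20, 92, 73, 47], [-33, -3, -25, 36, 30, 24], [-30, -3, -23, 20, 21, 21], [-27, -2, -20, 19, 19, 20], [-37, -2, -19, 90, 71, 45], [-24, 1, -21, 21, 24, 23], [-27, 1, -21, 20, 20, 20], [-34, 1, -21, 45, 42, 40], [-30, 2, -15, 22, 22, 22], [-33, 4, -24, 53, 54, 56], [-30, 4, -21, 36, 36, 38], [-27, 4, -20, 27, 27, 28], [-24, 4, -19, 27, 27, 28], [-24, 7, -24, 29, 29, 31], [-17, 7, -22, 68, 36, 21], [-20, 7, -21, 30, 29, 29], [-30, 8, -20, 51, 51, 53], [-27, 8, -20, 32, 32, 33], [-7, 10, -24, 90, 43, 18], [-14, 10, -25, 38, 29, 26], [-10, 10, -24, 70, 38, 22], [-17, 10, -24, 30, 29, 28], [-27, 10, -22, 50, 51, 53], [-24, 11, -20, 31, 31, 32], [-20, 11, -17, 30, 30, 31], [-4, 13, -24, 30, 29, 29], [-14, 13, -25, 29, 30, 31], [-17, 13, -25, 30, 31, 32], [-24, 13, -24, 31, 32, 33], [-20, 13, -23, 30, 31, 32], [-7, 13, -21, 31, 29, 30], [-27, 14, -23, 69, 70, 72], [-11, 14, -19, 29, 29, 30], [3, 16, -25, 23, 24, 24], [-1, 16, -24, 32, 32, 33], [-4, 16, -24, 30, 31, 32], [-7, 17, -22, 29, 29, 31], [-10, 17, -22,
[... 405 characters left out ...]
0, 23, -22, 29, 30, 30], [-20, 23, -22, 48, 48, 50], [-17, 25, -15, 30, 30, 31], [-20, 26, -25, 67, 68, 70], [-14, 26, -24, 33, 34, 35], [-17, 27, -22, 25, 25, 26]]
[[-21.8, 45.3], [-40.5, 16.6], [6.3, 26.9], [-25.1, 45.3]]
[[-21.9, 45.9], [-40.5, 17.3], [6.1, 27.5], [-25.2, 45.9]]
fork (163, 190) [ 448.7 -131.3]
fork (180, 188) [ 450.  -143.2]
fork (217, 184) [ 452.6 -169. ]
fork (238, 182) [ 453.9 -183.6]
fork (180, 116) [ 500.2 -144.2]
fork (209, 116) [ 500.1 -164.5]
side fork 223 ((506.64739990234375, -152.97288513183594), (116.17782592773438, 72.68860626220703), 2.1717357635498047) 165.40121938858852 [ 447.32842677 -190.33052247  156.28309643] [ 565.60194946 -114.9614516   170.50114656]
```

Call:
step_arm([
  [0,[-0.004,0.004,0.025],[0,0,0]],
  [0,[-0.008,0.008,0.045],[0,0,0]],
  [0,[-0.016,0.014,0.0535],[0,0,0]],
  [0,[-0.024,0.019,0.0535],[0,0,0]],
  [0,[-0.024,0.019,0.0535],[0,0,0]],
])

```text
time_s: 8.88
tool_pos: [441.9, -159.2, 203.6]
tcp_rot: [0.757, 3.047, -0.0]
contact_force: [0.4, -0.5, -3.3]
grip_width: 27.9
grip_force: 89.5
```

```bash
python3 - <<'E'
from meas import *
go([485.5,-158,203],62)
c=shot('top');s=shot('side');t=manip.sense()['tool_pos']
u,v=proj(s,[455,-160,165])[0].astype(int);print(u,v)
b=cv2.resize(s['color'][v-30:v+20,u-25:u+25],(400,400),interpolation=cv2.INTER_CUBIC)
uu,vv=proj(c,[455,-160,165])[0].astype(int);print(uu,vv)
a=cv2.resize(c['color'][vv-25:vv+25,uu-25:uu+25],(400,400),interpolation=cv2.INTER_CUBIC)
cv2.imwrite('pics/appr2.png',np.hstack([a,b])[:,:,::-1])
P,k,col=cloud(s,255,290,130,165)
for lo,hi in((-22,-18),(-27,-22),(-31,-27),(-36,-31),(-58,-44)):
    m=k&(P[:,2]-t[2]>lo)&(P[:,2]-t[2]<hi)&(np.linalg.norm(P[:,:2]-t[:2],axis=1)<45);q=P[m]-t
    if m.sum(): print(lo,hi,m.sum(),q.min(0).round(1),q.max(0).round(1))
E
```

```text
tcp [ 441.9 -159.2  203.6] yaw 62.09 tilt 0.12 zdir [ 0.002 -0.001 -1.   ]
shift m [-0.0379  0.0215  0.0007] norm 44.0 turn z 0.1 grip 27.919533911082574 89.54466104507446 [ 0.4 -0.5 -3.3] 8.875
266 152
316 191
-22 -18 33 [-34.8 -13.8 -22. ] [ 14.8  32.1 -18.2]
-27 -22 20 [-35.7  -9.6 -26.3] [ 18.8  35.1 -22.2]
-31 -27 1 [ 15.2   8.3 -29.2] [ 15.2   8.3 -29.2]
-36 -31 8 [ -5.4 -23.6 -36. ] [ 39.4  35.6 -34.5]
-58 -44 31 [-30.7 -10.2 -57.9] [ 41.7  34.8 -44.6]
```

View pics/appr2.png

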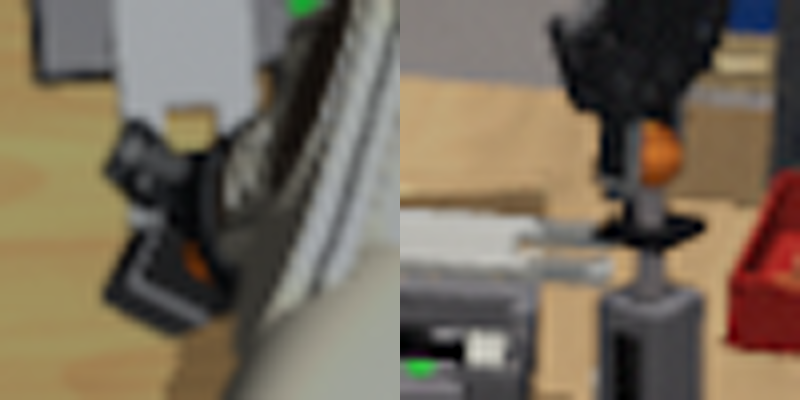

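The side crop shows the waist at (650,268), the collar centred at (652,230) and the tine tips at about (610,270). The collar is just above fork level. I'll check lateral alignment numerically in the same camera.

```bash
python3 - <<'E'
from meas import *
s=load('side');c=load('top');t=manip.sense()['tool_pos']
f=lambda x,y:(241+(x-400)/8-.45,122+y/8-.45)
for z in(-22,-24):print('collar ctr',(atz(s,*f(652,229.5),t[2]+z)-t).round(1))
psi=np.radians(3.5);A=np.array([np.cos(psi),np.sin(psi)]);B=np.array([-A[1],A[0]])
seat=np.array([477.8,-155.3])
for a in(-12,-20):
    pr=[(b,proj(s,[*(seat+a*A+b*B),165])[0].round(1)) for b in(30,12,-12,-30)];print(a,[(b,p.tolist()) for b,p in pr])
    u=int(round(pr[1][1][0]));print(u,[(v,int(s['color'][v,u].mean())) for v in range(144,162)])
# tine tip ends along row of near tine
g=[proj(s,[*(seat-28*A+b*B),165])[0].round(1).tolist() for b in(30,21,-21,-30)];print('tips',g)
for v in(155,156): print(v,[(u,int(s['color'][v,u].mean())) for u in range(262,274)])
# waist: row profile
u0,v0=proj(s,[*(t[:2]+[-8.5,4]),t[2]-45])[0];print('waist pred',u0,v0);v=int(round(v0))
for vv in(v-1,v,v+1): print(vv,[(u,s['color'][vv,u].mean().astype(int)) for u in range(int(u0)-6,int(u0)+7)])
# top: slot edges
for a in(-5,5,12):
    pp=[proj(c,[*(seat+a*A+b*B),165])[0].round(1).tolist() for b in(30,12,-12,-30)];v=int(round(pp[1][1]));print('top',a,pp,v,[(u,int(c['color'][v,u,2])) for u in range(304,330)])
E
```

```text
collar ctr [ -9.2  11.7 -22. ]
collar ctr [ -8.7   7.3 -24. ]
-12 [(30, [263.0, 155.6]), (12, [263.4, 153.6]), (-12, [263.9, 151.1]), (-30, [264.3, 149.3])]
263 [(144, 146), (145, 147), (146, 147), (147, 150), (148, 150), (149, 141), (150, 130), (151, 116), (152, 104), (153, 137), (154, 134), (155, 121), (156, 111), (157, 125), (158, 148), (159, 155), (160, 154), (161, 154)]
-20 [(30, [265.0, 155.7]), (12, [265.4, 153.8]), (-12, [265.9, 151.3]), (-30, [266.2, 149.4])]
265 [(144, 92), (145, 126), (146, 138), (147, 149), (148, 158), (149, 139), (150, 87), (151, 46), (152, 89), (153, 139), (154, 133), (155, 161), (156, 140), (157, 122), (158, 139), (159, 124), (160, 110), (161, 111)]
tips [[267.0, 155.8], [267.2, 154.9], [268.0, 150.5], [268.2, 149.5]]
155 [(262, 119), (263, 121), (264, 141), (265, 161), (266, 163), (267, 164), (268, 154), (269, 147), (270, 115), (271, 86), (272, 92), (273, 96)]
156 [(262, 106), (263, 111), (264, 126), (265, 140), (266, 137), (267, 146), (268, 158), (269, 145), (270, 108), (271, 85), (272, 93), (273, 95)]
waist pred 271.88747730993987 154.68222468259017
[... 1259 characters left out ...]
, 184.0], [318.2, 183.5], [323.4, 183.2]] 184 [(304, 84), (305, 66), (306, 83), (307, 101), (308, 87), (309, 59), (310, 63), (311, 61), (312, 67), (313, 83), (314, 79), (315, 77), (316, 62), (317, 36), (318, 26), (319, 19), (320, 71), (321, 81), (322, 92), (323, 92), (324, 51), (325, 32), (326, 12), (327, 14), (328, 23), (329, 91)]
top 12 [[306.1, 182.4], [311.2, 182.0], [318.1, 181.5], [323.2, 181.2]] 182 [(304, 94), (305, 80), (306, 52), (307, 49), (308, 48), (309, 41), (310, 99), (311, 117), (312, 95), (313, 95), (314, 93), (315, 93), (316, 92), (317, 74), (318, 99), (319, 110), (320, 64), (321, 68), (322, 85), (323, 115), (324, 107), (325, 45), (326, 24), (327, 14), (328, 13), (329, 33)]
```

```bash
python3 - <<'E'
from meas import *
c=load('top');im=cv2.imread('pics/top0.png').astype(float)
for v in(182,184,186,188):
    r=im[v,:,0]-im[v,:,2]  # blue-red: aluminium ~0, wood negative
    r=cv2.resize(r[None,300:332],None,fx=10,fy=1,interpolation=cv2.INTER_LINEAR)[0];th=(r.max()+r.min())/2
    e=np.where(np.diff((r>th).astype(int)))[0]/10+300-.45+.1
    print(v,e.round(1),[atz(c,u,v,165)[1].round(1) for u in e], atz(c,315,v,165)[0].round(1))
# collar outline now: top face z ~ tcp-22, dark pixels in tool axes (a,b)
t=manip.sense()['tool_pos'];R=Ro.from_rotvec(manip.sense()['tcp_rot']).as_matrix()
g=np.arange(-40,41,4)
for b in g[::-1]:
    row=[]
    for a in g:
        p=t+R[:,0]*(-a)+R[:,1]*b;p[2]=t[2]-22;u,v=proj(c,p)[0]
        q=cv2.getRectSubPix(c['color'],(1,1),(float(u),float(v)))[0,0];row.append('%4d'%q.astype(int).mean() if q[0]<q[2]+40 else '   o')
    print('%4d'%b,''.join(row))
E
```

```text
182 [305.6 311.3 317.5 323.3] [np.float64(-122.9), np.float64(-142.8), np.float64(-164.4), np.float64(-184.6)] 489.0
184 [305.8 311.5 317.7 323.5] [np.float64(-123.5), np.float64(-143.3), np.float64(-164.9), np.float64(-185.2)] 482.0
186 [305.8 311.7 318.  323.6] [np.float64(-123.7), np.float64(-143.9), np.float64(-166.2), np.float64(-185.4)] 475.0
188 [306.3 311.7 318.3 323.8] [np.float64(-124.9), np.float64(-143.7), np.float64(-166.7), np.float64(-186.2)] 468.0
  40    o   o   o   o   o   o   o   o   o   o  47  27  54  50  62  72  59  64 131   o   o
  36    o   o   o   o   o   o   o   o 126 106  43  35  62  60  63  70  63  88   o   o   o
  32   78  77  71  71  64  67  65  77 115 109  37  28  35  39  60  71  64   o   o   o   o
  28   36  32  34  24  26  19  26  38  85 103  65  31  30  33  54  66  67  82   o   o   o
  24   35  42  67  71  60  62  58  61  71  81  57  31  23  18  36  47  44  28   o   o   o
  20   35  58  88  68  45  54  39  51  40  42  14  17  15  11  11  18  14  18  46   o   o
  16   36  58  83  50  31  31  31  30  33  24  12  12   9  10  12  22  28  35  38  32  32
  
[... 557 characters left out ...]
45  26  23  13  11  26  46  57  60  61  52  44  48  51  53  40  21  23
 -16    o   o   o  44  22  20  14  20  31  44  52  54  55  52  50  51  54  51  46  39  42
 -20    o   o   o  61  40  34  34  40  46  50  52  51  51  52  52  51  59  73  73  81  78
 -24    o   o   o  68  56  50  50  50  52  52  51  52  52  52  51  52  54  60  63  67  66
 -28    o  67  59  55  52  52  51  52  52  51  51  52  52  52  51  51  52  50  64  56  83
 -32   66  55  53  54  57  57  63  58  66  60  71  68  83  86  89  97 102 119 122 133 141
 -36   58  57  60  66  76  92 105 119 125 130 132 137 144 149 149 155 153 163 160 163 163
 -40   75  76  77  78  83  90 106 134 152 159 159 161 162 161 160 161 161 158 151 151 138
```

Top camera at collar height gives a handpiece axis offset from the TCP of about (-7,+3), and a slot centre of y≈-154.6 at x≈477.5. I'll insert slowly.

Call:
step_arm([
  [0,[-0.005,0.002,0],[0,0,0]],
  [0,[-0.01,0.005,0],[0,0,0]],
  [0,[-0.015,0.008,0],[0,0,0]],
  [0,[-0.019,0.0105,0],[0,0,0]],
  [0,[-0.019,0.0105,0],[0,0,0]],
])

```text
time_s: 9.6
tool_pos: [462.3, -159.1, 202.7]
tcp_rot: [-0.759, -3.048, 0.0]
contact_force: [-0.7, -0.2, -3.3]
grip_width: 28.3
grip_force: 89.5
```

```bash
python3 - <<'E'
from meas import *
go([484.5,-157.5,203],62);print(manip.sense()['moment'])
E
```

```text
tcp [ 462.3 -159.1  202.7] yaw 62.02 tilt 0.0 zdir [-0. -0. -1.]
shift m [-0.0189  0.0118 -0.0003] norm 22.0 turn z 0.0 grip 28.321944071156572 89.5450222492218 [-0.7 -0.2 -3.3] 9.6
[ 0.01263426 -0.00152285 -0.0342115 ]
```

Call:
step_arm([
  [0,[-0.005,0.003,0],[0,0,0]],
  [0,[-0.01,0.006,0],[0,0,0]],
  [0,[-0.015,0.009,0],[0,0,0]],
  [0,[-0.019,0.012,0],[0,0,0]],
  [0,[-0.019,0.012,0],[0,0,0]],
])

```text
time_s: 10.22
tool_pos: [484.7, -157.3, 202.7]
tcp_rot: [0.759, 3.048, 0.0]
contact_force: [-0.8, 0.3, -2.9]
grip_width: 27.8
grip_force: 89.6
```

Call:
step_arm([
  [0,[0,0,0.002],[0,0,0]],
  [0,[0,0,0.004],[0,0,0]],
  [0,[0,0,0.005],[0,0,0]],
  [0,[0,0,0.005],[0,0,0]],
])

```text
time_s: 10.72
tool_pos: [484.1, -157.4, 197.7]
tcp_rot: [-0.76, -3.048, -0.0]
contact_force: [-0.1, -0.4, -2.8]
grip_width: 27.9
grip_force: 89.6
```

```bash
python3 - <<'E'
from meas import *
go([484.5,-157.5,203],62);print(manip.sense()['moment']);hp()
E
```

```text
tcp [ 484.1 -157.4  197.7] yaw 62.0 tilt 0.02 zdir [-0.  0. -1.]
shift m [-0.0004  0.0001 -0.0053] norm 5.0 turn z 0.0 grip 27.915470215468204 89.55753564834595 [-0.1 -0.4 -2.8] 10.725
[-0.01924821 -0.01727076 -0.04092239]
cen [ 475.  -158.7  210.4]
top [ 475.5 -158.6  227.4]
bot [ 474.5 -158.7  193. ]
-160 6 mid [-15.7  14.8] rng [12.1  5. ]
-150 10 mid [-17.7  19.4] rng [23.  15.5]
-140 10 mid [-15.5  22.1] rng [28.  13.9]
-130 14 mid [-1.3 23.5] rng [26.9 16.5]
-120 15 mid [-8.5 23.5] rng [41.1 14.8]
-110 16 mid [-9.8 20.4] rng [44.1 18.1]
-100 17 mid [-7.6 22.2] rng [41.2 17.2]
-90 13 mid [-7.9 23. ] rng [39.5 17.4]
-80 23 mid [-9.9 15.2] rng [46.8 30.4]
-70 20 mid [-6.3 13. ] rng [41.3 34.1]
-60 34 mid [-10.4  14.2] rng [45.1 33.3]
-40 34 mid [1.  2.5] rng [63.5 56.5]
-30 34 mid [-1.2  7.1] rng [61.8 44.8]
st [260 138   5   8  36] tcp [ 484.22100047 -157.40567678  197.82027967]
```

Call:
step_arm([
  [0,[0,0,0.001],[0,0,0]],
  [0,[0,0,0.002],[0,0,0]],
  [0,[0,0,0.002],[0,0,0]],
])

```text
time_s: 11.15
tool_pos: [484.4, -157.4, 196.1]
tcp_rot: [0.76, 3.048, -0.0]
contact_force: [-0.6, 0.5, -1.2]
grip_width: 28.1
grip_force: 89.8
```

Call:
step_arm([
  [0,[0,0,0.001],[0,0,0]],
  [0,[0,0,0.0015],[0,0,0]],
  [0,[0,0,0.0015],[0,0,0]],
])

```text
time_s: 11.52
tool_pos: [484.4, -157.3, 195.8]
tcp_rot: [0.759, 3.047, -0.0]
contact_force: [-3.6, 2.0, 5.9]
grip_width: 27.8
grip_force: 90.6
```

It has touched the fork. Now slacken, then open.

Call:
step_arm([
  [34,[0,0,0],[0,0,0]],
  [35.5,[0,0,0],[0,0,0]],
  [36.5,[0,0,0],[0,0,0]],
  [40,[0,0,0],[0,0,0]],
  [60,[0,0,0],[0,0,0]],
])

```text
time_s: 12.15
tool_pos: [484.6, -157.7, 194.0]
tcp_rot: [0.76, 3.048, -0.001]
contact_force: [-0.5, -0.1, -0.3]
grip_width: 50.4
grip_force: 0.0
```

Call:
step_arm([
  [75,[0,0,0],[0,0,0]],
  [75,[0,0,0],[0,0,0]],
  [75,[0,0,-0.01],[0,0,0]],
  [75,[0,0,-0.03],[0,0,0]],
  [75,[0,0,-0.06],[0,0,0]],
])

```text
time_s: 12.78
tool_pos: [483.9, -157.3, 254.8]
tcp_rot: [-0.759, -3.047, -0.0]
contact_force: [-0.9, -0.8, -0.5]
grip_width: 64.0
grip_force: 0.0
```

```bash
python3 - <<'E'
from meas import *
go([563,-280,300],93.5);s=load('side')
s=shot('side');t0=np.array([484.4,-157.3,195.8])
P,k,col=cloud(s,240,290,120,215)
z=P[:,2]-t0[2];r=np.linalg.norm(P[:,:2]-t0[:2]-[-7,3],axis=1)
for a in range(-160,40,10):
    q=P[k&(z>=a)&(z<a+10)&(r<32)]-t0
    if len(q)>3: print(a,len(q),((q.min(0)+q.max(0))/2)[:2].round(1),np.ptp(q,0)[:2].round(1))
m=cv2.inRange(cv2.cvtColor(s['color'],cv2.COLOR_RGB2HSV),(3,150,60),(18,255,255));N,l,st,ce=cv2.connectedComponentsWithStats(m)
for i in range(1,N):
    if 240<ce[i][0]<290 and 110<ce[i][1]<165: print(st[i],ce[i],atz(s,*ce[i],207))
E
```

```text
tcp [ 483.9 -157.3  254.8] yaw 62.01 tilt 0.08 zdir [-0.001  0.    -1.   ]
shift m [-0.1274 -0.0713 -0.0453] norm 153.0 turn z -31.5 grip 63.98553753585644 0.0 [-0.9 -0.8 -0.5] 12.775
-160 7 [-10.6  13. ] [12.2 12.4]
-150 12 [-10.3  11.8] [27.7 21.1]
-140 11 [-8.7  9.4] [52.1 31.2]
-130 29 [-9.2 14.1] [53.1 36. ]
-120 24 [-9.1 14.2] [53. 33.]
-110 34 [-8.3 14.7] [51.9 37. ]
-100 30 [-9.3 13.8] [51.7 34.5]
-90 29 [-8.  16.5] [53.3 28.5]
-80 28 [-8.4  8.3] [51.  45.6]
-70 40 [-10.2  12.6] [46.9 42.1]
-60 31 [-9.5  7.9] [46.8 36.7]
-40 15 [-8.2 23.2] [43.2 20.3]
-30 58 [-5.7  8.4] [58.6 49.9]
-20 22 [-6.3 11.8] [42.6 23.9]
-10 8 [-10.    9.1] [11.9 14.1]
0 10 [-9.3  9.3] [29.  16.3]
10 21 [-9.6 13.9] [28.9 24. ]
20 20 [-12.1   7.8] [24.  28.7]
[258 139   8   8  48] [261.3125     142.41666667] [ 476.59646409 -156.73690112  207.        ]
[286 147   1   2   2] [286.  147.5] [ 375.73409328 -129.28910042  207.        ]
[285 150   1   1   1] [285. 150.] [ 377.12232271 -105.30618075  207.        ]
[287 150   1   1   1] [287. 150.] [ 369.60264653 -106.97940735  207.        ]
[284 152   1   1   1] [284. 152.] [378.95252497 -86.37146357 207.        ]
[283 154   1   1   1] [283. 154.] [380.74715725 -67.7994426  207.        ]
[282 156   1   5   5] [282. 158.] [380.61654601 -32.49155615 207.        ]
```

The handpiece hangs free and plumb, with its ball at about (476.6,-156.7,207). Now the dial: measure its centre and pointer angle from the first top picture.

```bash
python3 - <<'E'
from meas import *
c=load('top');im=cv2.imread('pics/top0.png')
g=cv2.resize(im[153:181,327:355],None,fx=10,fy=10,interpolation=cv2.INTER_CUBIC).mean(2)
G=im[155:179,329:354].mean(2).astype(int);print(G)
m=(g<75).astype(np.uint8);N,l,st,ce=cv2.connectedComponentsWithStats(m);i=l[140,140] or 1+np.argmax(st[1:,4])
print(st,ce.round(0))
# well walls from depth
E
```

```text
[[112 100  92  87  82  82  81  87  91  91 101 107 107 111 114 114 123 128
  128 127 138 123  71  72 102]
 [112 115 124 129 129 128 128 138 145 145 157 165 165 165 165 165 165 166
  165 165 166 144  83  60  99]
 [113 133 158 165 165 165 165 165 165 165 165 165 165 166 165 165 165 165
  165 165 165 152  93  60  99]
 [112 127 154 165 166 166 165 166 165 166 165 165 165 165 165 165 165 165
  165 165 165 165 105  59  99]
 [113 128 154 165 165 165 165 165 166 165 166 165 158 152 160 165 165 165
  165 165 165 165 106  53  97]
 [112 125 153 165 165 165 165 165 165 153 141 137 117 101 125 142 157 165
  165 165 165 165 109  48  95]
 [113 120 149 165 166 165 165 165 149 106  69  48  29  31  45  80 143 165
  165 165 165 165 115  52  94]
 [112 117 147 165 165 165 165 150  98  37  30  20  26  32  29  60 122 157
  165 165 165 165 120  53  93]
 [113 112 145 166 165 165 158 109  38  31  30  19  24  31  32  28  64 140
  165 166 165 165 128  65  93]
 [107 109 144 165 165 165 137  76  33  32  26  18  27  31  32  31  29 116
  157 166 165 165 128  64  87]
 [ 82 101 139 163 165 166 121  44  33  32  26  21 
[... 1044 characters left out ...]
5 166 166 165 165 162 159 160
  158 156 155 155 152 119  76]
 [113 114 114 138 155 155 156 156 153 150 147 148 146 147 149 143 137 137
  132 128 129 129 123 108 100]
 [114 114 114 126 131 130 130 130 125 118 115 114 113 116 134 129 115 112
  112 112 112 112 112 112 111]
 [114 114 121 136 129 114 114 113 113 113 112 112 113 117 139 134 116 112
  112 112 112 107 104 100  98]]
[[    0     0   280   280 67483]
 [  237    10    35   215  2410]
 [   90    78   105   105  7575]
 [  242   260    38    10   287]
 [    0   266    11    14   114]
 [   99   272    81     8   477]
 [  193   275    13     5    54]] [[135. 140.]
 [258. 112.]
 [142. 129.]
 [263. 265.]
 [  4. 274.]
 [140. 276.]
 [199. 277.]]
```

```bash
python3 - <<'E'
from meas import *
c=load('top');print('dial skirt',atz(c,340.8,165.6,31),atz(c,340.8,165.6,26))
a=atz(c,329+13-.0,165,47);b=atz(c,329+12,170,47);print('pointer',a,b,np.degrees(np.arctan2(b[1]-a[1],-(b[0]-a[0]))))
go([563,-280,290],77.5);print(manip.sense()['qpos'].round(2))
E
```

```text
dial skirt [ 565.41238881 -278.94470663   31.        ] [ 566.14117854 -280.11217347   26.        ]
pointer [ 565.35402459 -279.86737051   47.        ] [ 546.22002844 -275.50015726   47.        ] 12.857152777322668
tcp [ 486.1 -158.   259.8] yaw 62.01 tilt 0.41 zdir [ 0.007 -0.002 -1.   ]
shift m [-0.1254 -0.0716 -0.0294] norm 147.0 turn z -15.5 grip 64.14678492464988 0.0 [ 1.8 -0.5  2.9] 12.825
[-0.31  0.25  0.09  1.4  -0.    0.17]
```

Call:
step_arm([
  [75,[-0.02,-0.011,-0.03],[0,0,-4]],
  [75,[-0.055,-0.031,-0.035],[0,0,-8]],
  [50,[-0.095,-0.053,-0.035],[0,0,-12]],
  [36,[-0.126,-0.0705,-0.035],[0,0,-15.5]],
  [36,[-0.126,-0.0705,-0.02],[0,0,-15.5]],
])

```text
time_s: 13.45
tool_pos: [564.1, -281.5, 274.3]
tcp_rot: [0.345, 3.12, -0.002]
contact_force: [-0.5, 0.5, -0.5]
grip_width: 31.0
grip_force: 0.0
```

Call:
step_arm([
  [36,[0,0,0.05],[0,0,0]],
  [36,[0,0,0.1],[0,0,0]],
  [36,[0,0,0.15],[0,0,0]],
  [36,[0,0,0.18],[0,0,0]],
  [36,[0,0,0.18],[0,0,0]],
])

```text
time_s: 14.08
tool_pos: [560.5, -277.8, 91.6]
tcp_rot: [-0.341, -3.117, -0.003]
contact_force: [-0.2, -0.4, 0.5]
grip_width: 31.0
grip_force: 0.0
```

```bash
python3 - <<'E'
from meas import *
go([564.5,-279.5,37],77.3)
c=shot('side');u,v=proj(c,[564,-280,60])[0].astype(int)
cv2.imwrite('pics/dial.png',cv2.resize(c['color'][v-45:v+30,u-40:u+60],(800,600),interpolation=cv2.INTER_CUBIC)[:,:,::-1])
E
```

```text
tcp [ 560.5 -277.8   91.6] yaw 77.51 tilt 0.36 zdir [-0.006  0.003 -1.   ]
shift m [-0.0046 -0.0009  0.0546] norm 55.0 turn z 0.2 grip 30.964842030235435 0.0 [-0.2 -0.4  0.5] 14.075
```

View pics/dial.png

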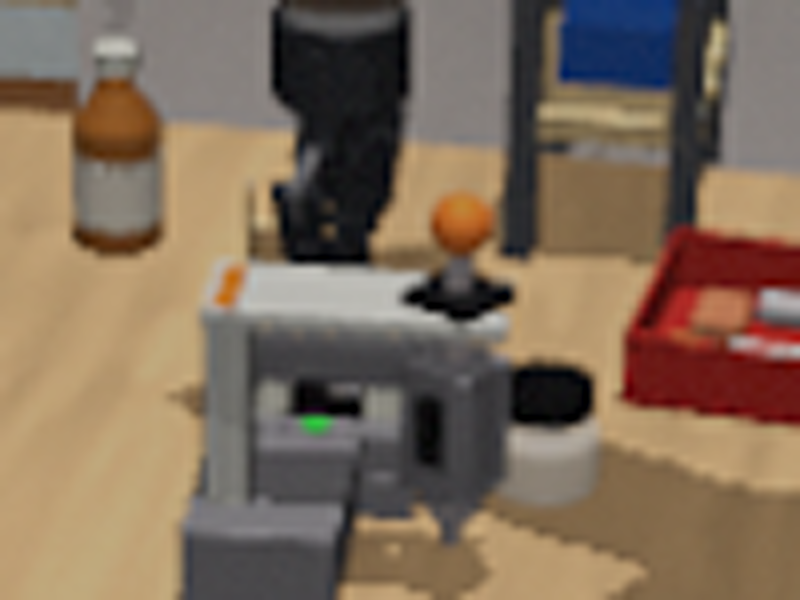

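The handpiece hangs in the fork (ball at (462,220), collar at (458,293)), and the gripper is above the dial behind the fork arm. I'll descend in stages.

Call:
step_arm([
  [36,[0,0,0.02],[0,0,0]],
  [36,[0,0,0.03],[0,0,0]],
  [36,[0,0,0.03],[0,0,0]],
  [36,[0,0,0.03],[0,0,0]],
])

```text
time_s: 14.62
tool_pos: [563.2, -279.2, 65.6]
tcp_rot: [0.342, 3.121, -0.001]
contact_force: [-0.0, -0.1, 0.6]
grip_width: 30.6
grip_force: 0.0
```

```bash
python3 - <<'E'
from meas import *
go([564.5,-279.5,37],77.3)
E
```

```text
tcp [ 563.2 -279.2   65.6] yaw 77.51 tilt 0.11 zdir [ 0.002 -0.001 -1.   ]
shift m [-0.0013 -0.      0.0286] norm 29.0 turn z 0.2 grip 30.61533392840209 0.0 [-0.  -0.1  0.6] 14.625
```

Call:
step_arm([
  [36,[-0.001,0,0.012],[0,0,0]],
  [36,[-0.001,0,0.022],[0,0,0]],
  [36,[-0.001,0,0.0285],[0,0,0]],
  [36,[-0.001,0,0.0285],[0,0,0]],
  [36,[-0.001,0,0.0285],[0,0,0]],
])

```text
time_s: 15.25
tool_pos: [563.6, -279.1, 35.9]
tcp_rot: [0.342, 3.123, -0.0]
contact_force: [0.2, -0.5, -0.1]
grip_width: 30.5
grip_force: 0.0
```

Call:
step_arm([
  [20,[0,0,0],[0,0,0]],
  [10,[0,0,0],[0,0,0]],
  [10,[0,0,0],[0,0,0]],
  [10,[0,0,0],[0,0,0]],
], squeeze=20)

```text
time_s: 15.75
tool_pos: [563.8, -278.3, 36.3]
tcp_rot: [0.341, 3.122, 0.002]
contact_force: [0.0, 5.1, 4.3]
grip_width: 12.1
grip_force: 22.3
```

The bar is gripped. Turn clockwise (+tool z).

Call:
step_arm([
  [10,[0,0,0],[0,0,8]],
  [10,[0,0,0],[0,0,16]],
  [10,[0,0,0],[0,0,24]],
  [10,[0,0,0],[0,0,32]],
  [10,[0,0,0],[0,0,40]],
])

```text
time_s: 16.38
tool_pos: [564.7, -276.9, 36.4]
tcp_rot: [1.393, 2.815, 0.007]
contact_force: [2.0, 8.5, 3.9]
grip_width: 12.7
grip_force: 22.3
```

Call:
step_arm([
  [10,[0,0,0],[0,0,8]],
  [10,[0,0,0],[0,0,16]],
  [10,[0,0,0],[0,0,25]],
  [10,[0,0,0],[0,0,34]],
  [10,[0,0,0],[0,0,34]],
])

```text
time_s: 17.0
tool_pos: [566.1, -276.3, 36.3]
tcp_rot: [2.15, 2.29, 0.011]
contact_force: [5.0, 9.1, 2.4]
grip_width: 12.0
grip_force: 22.1
```

```bash
python3 - <<'E'
from meas import *
go([564.5,-279.5,37],3.5)
E
```

```text
tcp [ 566.1 -276.3   36.3] yaw 3.61 tilt 0.39 zdir [ 0.005  0.004 -1.   ]
shift m [-0.0031 -0.0018 -0.0007] norm 4.0 turn z 0.1 grip 12.027149309991461 22.055304050445557 [5.  9.1 2.4] 17.0
```

Call:
step_arm([
  [10,[0.002,0.0015,0],[0,0,0]],
  [10,[0.002,0.0015,0],[0,0,0]],
])

```text
time_s: 17.25
tool_pos: [566.1, -276.2, 36.4]
tcp_rot: [2.15, 2.289, 0.004]
contact_force: [2.6, 4.6, 3.2]
grip_width: 12.4
grip_force: 22.2
```

Call:
step_arm([
  [18,[0,0,0],[0,0,0]],
  [36,[0,0,0],[0,0,0]],
  [36,[0,0,0],[0,0,0]],
  [36,[0,0,-0.02],[0,0,0]],
  [36,[0,0,-0.06],[0,0,0]],
])

```text
time_s: 17.88
tool_pos: [562.6, -276.6, 93.8]
tcp_rot: [-2.149, -2.284, 0.004]
contact_force: [0.5, 0.3, -0.5]
grip_width: 30.5
grip_force: 0.0
```

Call:
step_arm([
  [36,[0,0,-0.05],[0,0,0]],
  [36,[0,0,-0.1],[0,0,0]],
  [36,[0,0,-0.15],[0,0,0]],
  [36,[-0.05,0,-0.2],[0,0,0]],
  [36,[-0.11,0,-0.22],[0,0,0]],
])

```text
time_s: 18.5
tool_pos: [571.8, -379.5, 317.4]
tcp_rot: [2.145, 2.287, 0.001]
contact_force: [1.7, -1.8, 0.8]
grip_width: 30.7
grip_force: 0.0
```

Call:
step_arm([
  [36,[-0.06,-0.04,0],[0,0,0]],
  [36,[-0.11,-0.06,0],[0,0,0]],
  [36,[-0.16,-0.08,0],[0,0,0]],
  [36,[-0.18,-0.1,0],[0,0,0]],
  [36,[-0.18,-0.1,0],[0,0,0]],
])

```text
time_s: 19.12
tool_pos: [476.7, -564.3, 308.0]
tcp_rot: [2.158, 2.282, -0.002]
contact_force: [0.6, -0.2, 0.4]
grip_width: 30.9
grip_force: 0.0
```

```bash
python3 - <<'E'
from meas import *
go([564.5,-279.5,37],3.5)
c=shot('top');print(c['color'][155:179,329:354].mean(2).astype(int))
s=shot('side')
m=cv2.inRange(cv2.cvtColor(s['color'],cv2.COLOR_RGB2HSV),(3,150,60),(18,255,255));N,l,st,ce=cv2.connectedComponentsWithStats(m)
for i in range(1,N):
    if 240<ce[i][0]<275 and 120<ce[i][1]<165 and st[i,4]>20: print(st[i],ce[i],atz(s,*ce[i],207))
E
```

```text
tcp [ 476.7 -564.3  308. ] yaw 3.22 tilt 0.07 zdir [-0.    -0.001 -1.   ]
shift m [0.2797 0.1037 0.2706] norm 403.0 turn z -0.3 grip 30.859306271800033 0.0 [ 0.6 -0.2  0.4] 19.125
[[112  99  91  87  81  81  81  87  91  91 100 107 106 111 114 114 122 127
  127 127 138 122  71  71 102]
 [112 114 123 128 129 128 128 137 144 144 156 164 165 164 164 164 164 164
  164 164 165 143  84  59  98]
 [112 132 157 164 164 164 164 164 165 165 164 164 165 164 164 164 164 164
  164 164 164 151  92  60  98]
 [112 127 153 165 164 164 164 164 165 165 164 164 165 164 164 164 164 164
  165 164 164 164 106  59  99]
 [112 127 154 165 164 165 164 164 164 164 164 164 164 165 165 164 164 165
  164 164 163 164 105  52  96]
 [112 124 151 164 165 165 164 164 164 152 141 137 135 136 146 159 164 164
  164 164 164 164 109  47  94]
 [112 119 149 164 165 164 164 164 151 109  69  49  41  46  84 129 156 164
  164 164 164 165 114  53  93]
 [112 117 147 165 164 164 164 149 103  48  30  30  31  28  30  64 123 156
  165 164 164 164 119  53  91]
 [112 112 143 165 165 164 157 109  37  28  27  28  29  30  29  28  66 117
  154 
[... 994 characters left out ...]
5 165 164 164 165 165 164 164 165 164 165 164 165
  164 164 164 164 165 119  54]
 [113 113 113 144 165 164 164 164 165 164 164 164 164 164 165 164 164 164
  164 164 164 164 164 128  64]
 [114 114 113 144 164 165 165 164 165 165 164 164 164 164 164 162 159 159
  156 155 154 155 152 118  75]
 [113 113 114 138 154 155 155 154 152 149 147 147 146 146 149 143 137 137
  131 128 128 128 122 106  98]
 [113 113 113 125 131 129 129 129 124 117 115 113 112 115 133 129 114 111
  111 111 111 111 111 111 111]
 [114 114 119 135 128 113 113 113 113 113 112 112 111 117 138 133 115 111
  111 111 111 106 103 100  97]]
[258 139   8   8  52] [261.28846154 142.28846154] [ 476.87902257 -157.96214307  207.        ]
```

The pointer lies along the stand's +y, towards the green dot, within about 1°. The handpiece is unmoved and the arm is clear, so I'll hand in.

```bash
python3 -c "
from station import manip
print(manip.job_done())"
```

```text
the job is handed in; nothing more can be done
None
```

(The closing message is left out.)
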